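# Find the heavy side of the tumbler wheel and hold it down

## Task

The six-armed wheel of the tube tumbler is out of balance, and nothing outside shows which side is heavy. Turn the wheel to and fro by the balls on its arms, feel from the pull where its heavy side is, then bring that side straight down and finish while still gripping one of the balls, holding the wheel still there so that I can mark its light side at the top. Leave everything else on the worktop where it is.

Things in the scene. Friction and masses are not known exactly. Their poses are not given: they have to be found in the camera images.
- tumbler: tube tumbler, fixed: dark foot plate 135 x 130 mm, 14 mm high, white gear housing 104 mm wide, 160 mm high on its back part. Origin on the worktop straight below the wheel's centre; x points from the wheel back into the housing along the spindle, y left when facing the wheel, z up. The housing's front lies 29 mm behind the wheel's middle plane (x = +0.029 to +0.083)
- axle (a point): point on the tumbler's spindle axis in the wheel's middle plane, 130 mm above the worktop; axes as tumbler
- wheel (a joint): angle of the wheel's drum (rad, no stops) about the tumbler's x; growth carries its top towards the tumbler's -y (clockwise facing the wheel). The heavy side lies elsewhere in the drum at every start, so the angle alone does not tell it. Turning drags with 0.36 N m either way; the hidden weight adds or takes off up to 0.16 to 0.26 N m (most when level, none when up or down). It stays where left
- wheel_mid (a point): centre of the drum: closed, blue, 112 mm across, 36 mm thick (along x). Round it sits a steel ring with six like arms, sprung to the drum: the arms give 0.29 rad per N m before and while the drum follows, and spring back to line up with the drum's front bolts when let go. The point lies on the axis but for 0.02 mm towards the heavy side, far below the reading noise; axes turn with the drum
- ball0 (a point): centre of the black ball (22 mm across) at the end of arm 0 of the ring, 95 mm from the axis in the wheel's middle plane, straight above the axis at wheel angle 0 with the arms at rest; arms are 8 mm rods, 60 degrees apart
- ball1 (a point): centre of the black ball (22 mm across) at the end of arm 1 of the ring, 95 mm from the axis in the wheel's middle plane, 60 degrees on from arm 0, in the direction of growing wheel angle
- ball2 (a point): centre of the black ball (22 mm across) at the end of arm 2 of the ring, 95 mm from the axis in the wheel's middle plane, 120 degrees on from arm 0, in the direction of growing wheel angle
- ball3 (a point): centre of the black ball (22 mm across) at the end of arm 3 of the ring, 95 mm from the axis in the wheel's middle plane, 180 degrees on from arm 0, in the direction of growing wheel angle
- ball4 (a point): centre of the black ball (22 mm across) at the end of arm 4 of the ring, 95 mm from the axis in the wheel's middle plane, 240 degrees on from arm 0, in the direction of growing wheel angle
- ball5 (a point): centre of the black ball (22 mm across) at the end of arm 5 of the ring, 95 mm from the axis in the wheel's middle plane, 300 degrees on from arm 0, in the direction of growing wheel angle
- marker: blue-capped white marker lying down, 124 x 18 mm, a loose bystander; origin at the centre of its underside
- tape_roll: roll of beige tape lying flat, 84 mm across, 20 mm high, a loose bystander; origin at the centre of its underside
- petri_dish: clear petri dish, 86 mm across, 12 mm high, a loose bystander; origin at the centre of its underside
- cork_ring: cork ring, 110 mm across, 29 mm high, a loose bystander; origin at the centre of its underside
- beaker: small clear beaker, 62 mm across, 72 mm high, a loose bystander; origin at the centre of its underside
- vial: small vial with white cap, 22 mm across, 50 mm high, a loose bystander; origin at the centre of its underside
- stopper: black rubber stopper, 29 mm across, 26 mm high, a loose bystander; origin at the centre of its underside

How it is judged:
At the end, for the whole second after the job is handed in: The wheel's heavy side is within 20 degrees of straight down (wheel_mid's 0.02 mm offset from the axle points down to that angle), the wheel stands still (under 0.05 rad/s), and the fingers still grip one of the balls (more than 3 N on the wheel, grasp point within 20 mm of a ball's centre) (z of wheel_mid in the frame of axle below -1.879e-05 m and velocity of joint wheel between -0.05 and 0.05 rad/s and contact force between the fingers and wheel above 3 N and (distance between the grasp point and ball0 below 0.02 m or distance between the grasp point and ball1 below 0.02 m or distance between the grasp point and ball2 below 0.02 m or distance between the grasp point and ball3 below 0.02 m or distance between the grasp point and ball4 below 0.02 m or distance between the grasp point and ball5 below 0.02 m)); the arm keeps its last pose, push and grip.
It fails at once if a bystander was pushed more than 30 mm from its place (distance of any of marker, tape_roll, petri_dish, cork_ring, beaker, vial, stopper from where it was at the start of the episode above 0.03 m).
It also fails if it takes over 72 s, if anything falls off the work surface, if the arm or the gripper's body presses on something with over 40 N, if the wrist force passes 120 N, or if a joint passes its speed limit or range.

## Robot

A 7-joint arm with a two-finger parallel gripper is mounted at the origin on a cart in front of the work surface, level with it; the furniture and walls round the work are solid. World frame = base frame: x ahead of the robot, y to its left, z up, the work surface at z = 0. Lengths are in m, angles in rad, forces in N, time in s.
With the tool pointing down it reaches from about 0.35 to 0.9 m from the base axis. Payload 8.1 kg.
Tool frame: the origin (TCP) lies midway between the tips of the shut fingers; the grasp point (between the pads) lies arm.tcp_to_grasp behind it (arm.tcp_to_grasp is the distance from the TCP to the grasp point, in m); z points along the fingers, y is the line along which they close (so a half turn about z gives the same grasp; the last joint's range is limited). The gripper opens to 92 mm and grips with 3 to 60 N. Pads are 19 mm wide; open, the fingers measure 130 mm over their backs; the gripper's body (75 mm by 190 mm) begins 47 mm behind the grasp point.
Start: joints at [-1.397, 0.434, 0.025, 1.573, -0.012, 1.134, -0.075], TCP at [0.171, 0.601, 0.227] pointing down, gripper open.
Joint ranges: [-2.62, 2.62], [-0.44, 2.09], [-1.27, 1.32], [0.08, 2.57], [-1.32, 4.46], [0.12, 2], [-2.74, 2.74]. Speed limits (rad/s): [2.22, 2.22, 3.01, 3.01, 3.14, 3.14, 3.14].

## Interface

Orientations are given as a rotation vector (axis times angle).
In Python, from cell import observe, get_image, arm gives the robot as it stands. The module is installed in compiled form; this text tells all that it offers.
- The arm moves only by the tool drive_tool, never from a script. Its argument "steps" is a list of rows, each a list of 5 numbers: the closure, from 0 (fully open) to 1 (shut), then the shift along the world's x, y, z in mm, then the turn about the world's z in rad. In form: [[hand, x, y, z, roll], ...]. A call has 1 to 20 rows; each row shifts and turns the commanded pose from where the row before left it; what a row does not reach is not made up. A row lasts 1/12 s, in which the tool goes at most 41.7 mm and 7.16 degrees, less where a joint would pass 70% of its speed; a pose out of reach is approached as far as the arm can. A call with a gripper value outside its range is refused whole. The fingers move at their own pace and stop on an object; "grip_force" is the grip in N (left out, the last holds). Time passes only in rows, so rows that do not move let the fingers close. It gives the time, the measured TCP pose, the force, the opening and the grip force at its end, in the units of the state.
- observe(): the state, without advancing time (a new reading comes with each control period).
- get_image(name): name is "scene" or "top" or "wrist"; returns a dict with "image" (480x640x3 uint8, red, green, blue), "vfov" (degrees; the focal length in pixels is half the picture's height over the tangent of half this angle, whatever the lens; pixels are square), "cx", "cy" (the principal point, pixels), "xyz" and "attitude" of the camera in the world. Camera axes: x right, y down, z forward; pixel columns grow to the right and rows downward; lengths in m; the calibration is good to about 2 mm. A picture is of the moment at which its call begins. There is no depth.
- arm.sign_off(): hands the job in; it is judged then, once.
The state is a dict: "clock": time; "joints": joint angles; "dq": joint speeds; "joint_efforts": joint torques, N m; "position": TCP position; "ee_rot": TCP orientation; "force": force on the tool from outside, world axes, zero at the start; "ft_torque": the same for the moment, N m; "width": opening from 0.0 (shut) to 1.0 (fully open); "gripper_force": force on a finger pad.
Only numpy, scipy, OpenCV 4.12 (cv2) and the standard library are available. Lean on these libraries where they do the work, as an engineer would, in place of code of your own. Each camera call takes 0.05 s, during which the arm holds its last target. There are 200 camera calls.

## Working session

There is one attempt and no reset: what is moved stays moved. The work goes in short steps, Python scripts to look and compute and a tool call to move; the robot and the scene stay as the last step left them, time stands still between calls to the robot, and variables do not carry over. Pictures are saved under pics/ and viewed, at most 10 in all, crops included, and the job is handed in when it is done.

Besides the shell and the picture viewer there is one more tool, called as name(argument=value, ...), one argument or row to a line, values as JSON. drive_tool: Moves the arm, as the interface text tells. Its arguments: {"type":"object","properties":{"steps":{"type":"array"},"grip_force":{"type":"number"}},"required":["steps"]}

```bash
mkdir -p pics; python3 - <<'E'
from cell import observe,get_image,arm
import cv2,numpy as np,json
s=observe();print({k:np.round(v,3).tolist() for k,v in s.items()},arm.tcp_to_grasp)
for n in("scene","top"):
    d=get_image(n);cv2.imwrite(f"pics/{n}0.png",d["image"][:,:,::-1])
    print(n,d["vfov"],d["cx"],d["cy"],d["xyz"],d["attitude"])
E
```

```text
{'clock': 0.0, 'joints': [-1.397, 0.435, 0.025, 1.574, -0.012, 1.134, -0.075], 'dq': [0.001, -0.001, -0.001, -0.001, 0.0, -0.0, 0.0], 'joint_efforts': [0.0, -66.783, 0.986, -31.448, -0.06, 0.042, 0.0], 'position': [0.171, 0.601, 0.226], 'ee_rot': [-0.433, -3.111, 0.002], 'force': [0.755, -0.233, -0.229], 'ft_torque': [-0.007, -0.02, -0.044], 'gripper_force': 0.0, 'width': 1.001} 0.0188
scene 45.240108035770206 325.376254984368 234.8341095464933 [-0.07815376 -0.94071869  1.2684484 ] [-2.2833482   0.64583588 -0.23797318]
top 50.50856606897803 313.3466943350987 242.13091527165827 [0.31527984 0.01605095 1.44475476] [-2.16009137  2.14852866 -0.12963771]
```

View pics/scene0.png

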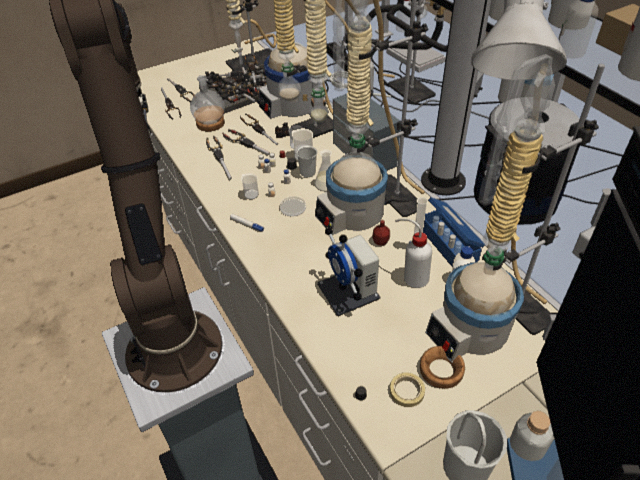

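View pics/top0.png

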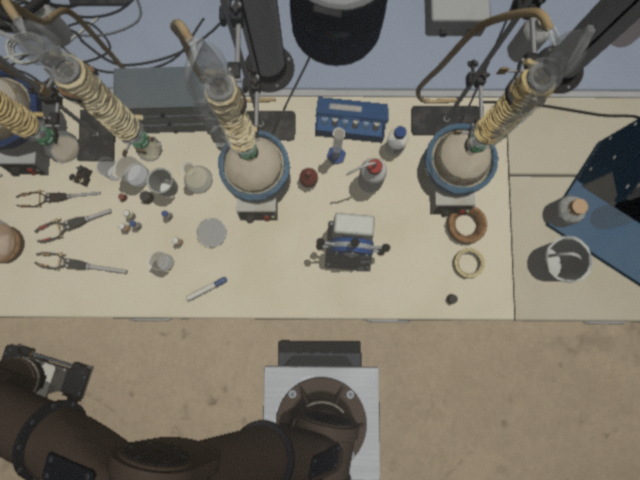

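The scene view shows the tumbler at about (350,270) with the wheel facing the robot. In the top view it is at about (352,243). I'll look closer at both.

```bash
cat > h.py <<'E'
import numpy as np,cv2
from scipy.spatial.transform import Rotation as R
from cell import observe,get_image,arm
class Cam:
    def __init__(s,n):
        d=get_image(n);s.im=d["image"];s.f=240/np.tan(np.radians(d["vfov"])/2);s.c=np.array([d["cx"],d["cy"]])
        s.p=np.array(d["xyz"]);s.R=R.from_rotvec(d["attitude"]).as_matrix()
    def ray(s,u,v): 
        r=s.R@np.r_[(np.array([u,v])-s.c)/s.f,1];return r/np.linalg.norm(r)
    def plane(s,u,v,z): r=s.ray(u,v);return s.p+r*(z-s.p[2])/r[2]
    def proj(s,X):
        q=s.R.T@(np.asarray(X)-s.p);return s.c+s.f*q[:2]/q[2]
E
python3 - <<'E'
from h import *
S=Cam("scene");T=Cam("top")
a=cv2.resize(S.im[225:315,305:395],None,fx=6.6,fy=6.6,interpolation=cv2.INTER_CUBIC)[:594]
b=cv2.resize(T.im[205:285,300:400],None,fx=6,fy=6,interpolation=cv2.INTER_CUBIC)
cv2.imwrite("pics/s1.png",a[:,:,::-1]);cv2.imwrite("pics/t1.png",b[:,:,::-1])
# foot corners rough
for uv in[(352,245)]:print(T.plane(*uv,0.14))
E
```

```text
[ 0.47263659 -0.07666866  0.14      ]
```

View pics/s1.png

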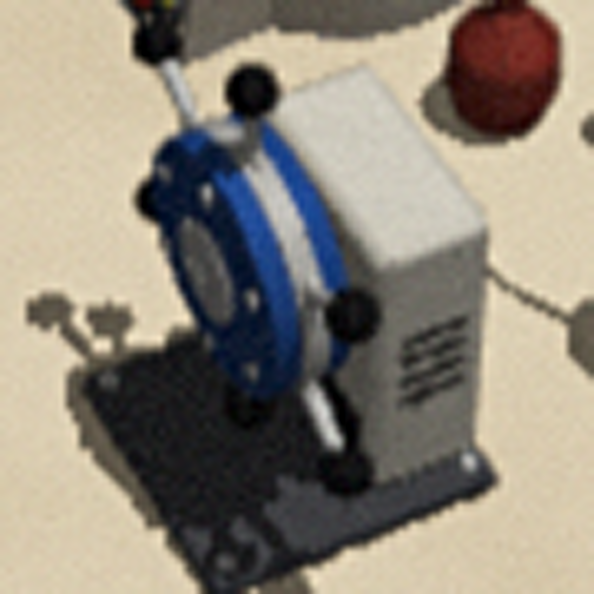

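View pics/t1.png

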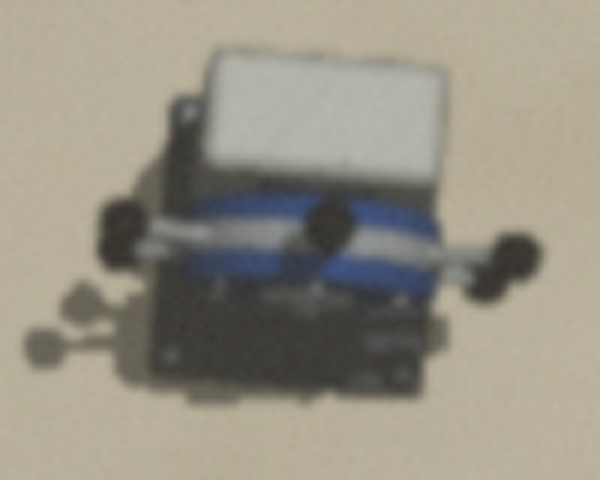

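```bash
python3 - <<'E'
from h import *
from scipy.optimize import least_squares
S=Cam("scene");T=Cam("top")
s=np.array([(252,90),(350,313),(345,468),(248,408),(150,200),(152,40)])/6.6+[305,225]-.42
t={0:(330,228),1:(517,256),2:(485,285),5:(120,217),4:(120,240)}
t={k:np.array(v)/6+[300,205]-.42 for k,v in t.items()}
def balls(p):
    a=p[3]+np.arange(6)*np.pi/3; yv=np.array([-np.sin(p[2]),np.cos(p[2]),0])
    return np.array([p[0],p[1],.13])-.095*np.sin(a)[:,None]*yv+.095*np.cos(a)[:,None]*np.array([0,0,1])
def res(p):
    B=balls(p);return np.concatenate([S.proj(B[i])-s[i] for i in range(6)]+[T.proj(B[i])-t[i] for i in t])
o=least_squares(res,[.47,-.08,-.05,0],loss="soft_l1");print(o.x.round(4),res(o.x).round(1).reshape(-1,2).tolist());print(balls(o.x).round(3))
def tri(c1,a,c2,b):
    A=[];y=[]
    for c,uv in((c1,a),(c2,b)):
        r=c.ray(*uv);M=np.eye(3)-np.outer(r,r);A.append(M);y.append(M@c.p)
    return np.linalg.lstsq(np.vstack(A),np.hstack(y),rcond=None)[0]
for i in t:print(i,tri(S,s[i],T,t[i]).round(3))
# housing top front edge yaw & other corners
g=lambda u,v,z:T.plane(u/6+300-.42,v/6+205-.42,z).round(3)
print(g(205,163,.16),g(440,182,.16),g(218,48,.16),g(447,70,.16))
for n,uv in dict(marker1=(188,298),marker2=(226,281),petri=(211,233),beaker=(161,263),tape=(468,263),cork=(466,225),stopper=(451,299),vial=(177,242)).items():print(n,T.plane(*uv,.01).round(3))
E
```

```text
[ 0.4688 -0.0754 -0.0851  0.0063] [[-0.2, -0.2], [0.0, 0.1], [0.0, 0.3], [0.2, -0.7], [1.6, -0.3], [0.8, 0.1], [-0.4, -0.2], [-0.4, 0.4], [-0.0, -0.4], [0.4, 1.0], [-0.1, 1.6]]
[[ 0.469 -0.076  0.225]
 [ 0.462 -0.158  0.177]
 [ 0.462 -0.157  0.082]
 [ 0.469 -0.075  0.035]
 [ 0.476  0.007  0.083]
 [ 0.476  0.006  0.178]]
0 [ 0.468 -0.077  0.225]
1 [ 0.462 -0.158  0.178]
2 [ 0.461 -0.157  0.084]
5 [0.477 0.008 0.177]
4 [0.476 0.008 0.082]
[ 0.504 -0.029  0.16 ] [ 0.496 -0.129  0.16 ] [ 0.554 -0.034  0.16 ] [ 0.545 -0.132  0.16 ]
marker1 [0.336 0.375 0.01 ]
marker2 [0.384 0.269 0.01 ]
petri [0.521 0.316 0.01 ]
beaker [0.434 0.455 0.01 ]
tape [ 0.439 -0.413  0.01 ]
cork [ 0.547 -0.411  0.01 ]
stopper [ 0.337 -0.362  0.01 ]
vial [0.494 0.412 0.01 ]
```

The fit agrees with the model: axle at (0.469, -0.0755), yaw -0.085, ball 0 on top. Next I move above ball 0 with the fingers closing along the spindle.

drive_tool(
  steps=[
    [0.3,14.9,-33.8,10,-0.069],
    [0.3,14.9,-33.8,10,-0.069],
    [0.3,14.9,-33.8,10,-0.069],
    [0.3,14.9,-33.8,10,-0.069],
    [0.3,14.9,-33.8,10,-0.069],
    [0.3,14.9,-33.8,10,-0.069],
    [0.3,14.9,-33.8,10,-0.069],
    [0.3,14.9,-33.8,10,-0.069],
    [0.3,14.9,-33.8,0,-0.069],
    [0.3,14.9,-33.8,0,-0.069],
    [0.3,14.9,-33.8,0,-0.069],
    [0.3,14.9,-33.8,0,-0.069],
    [0.3,14.9,-33.8,0,-0.069],
    [0.3,14.9,-33.8,0,-0.069],
    [0.3,14.9,-33.8,0,-0.069],
    [0.3,14.9,-33.8,0,-0.069],
    [0.3,14.9,-33.8,0,-0.069],
    [0.3,14.9,-33.8,0,-0.069],
    [0.3,14.9,-33.8,0,-0.069],
    [0.3,14.9,-33.8,0,-0.069],
  ],
  grip_force=30,
)

```text
clock: 1.97
position: [0.4692, -0.0766, 0.3071]
ee_rot: [2.318, 2.12, 0.002]
force: [0.3, 0.8, -0.2]
width: 0.702
gripper_force: 0.0
```

drive_tool(
  steps=[
    [0.3,0,0,0,0],
    [0.3,0,0,0,0],
    [0.3,0,0,0,0],
  ],
)

```text
clock: 2.22
position: [0.4686, -0.0744, 0.3065]
ee_rot: [-2.314, -2.124, 0.0]
force: [-0.5, 0.4, -0.1]
width: 0.699
gripper_force: 0.0
```

drive_tool(
  steps=[
    [0.3,0,0,-35,0],
    [0.3,0,0,-35,0],
    [0.3,0,0,-30,0],
    [0.3,0,0,0,0],
    [0.3,0,0,0,0],
  ],
)

```text
clock: 2.63
position: [0.4678, -0.0735, 0.2064]
ee_rot: [-2.311, -2.125, 0.003]
force: [0.2, 0.0, 0.8]
width: 0.7
gripper_force: 0.0
```

```bash
python3 - <<'E'
from h import *
W=Cam("wrist");S=Cam("scene");a=S.im[190:310,270:430]
cv2.imwrite("pics/c2.png",np.hstack([W.im[:,:,::-1][::2,::2],cv2.resize(a,(320,240))[:,:,::-1]]))
E
```

```text
(no output)
```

View pics/c2.png

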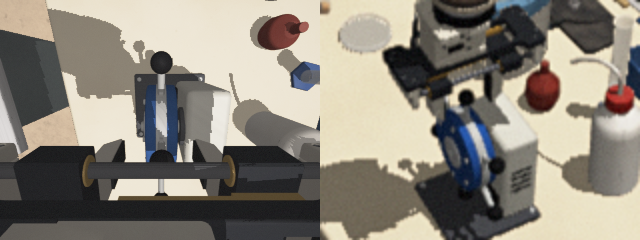

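The ball sits between the fingers, straddled along the spindle. I'll grip it.

drive_tool(
  steps=[
    [1,0,-2,0,0],
    [1,0,0,0,0],
    [1,0,0,0,0],
    [1,0,0,0,0],
    [1,0,0,0,0],
    [1,0,0,0,0],
    [1,0,0,0,0],
    [1,0,0,0,0],
  ],
)

```text
clock: 3.4
position: [0.4701, -0.0768, 0.207]
ee_rot: [2.313, 2.123, 0.002]
force: [5.7, -0.7, -3.2]
width: 0.224
gripper_force: 30.0
```

drive_tool(
  steps=[
    [1,0,0,0,0],
    [1,0,0,0,0],
    [1,0,0,0,0],
  ],
)

```text
clock: 3.65
position: [0.4701, -0.0769, 0.207]
ee_rot: [2.313, 2.123, 0.002]
force: [5.2, -1.0, -3.8]
width: 0.223
gripper_force: 30.0
```

```bash
python3 - <<'E'
import numpy as np,json
def p(d):
    a=np.radians(d);return np.c_[-95*np.sin(a)*.0849,-95*np.sin(a)*.9964,95*np.cos(a)]
for k in range(0,75,15):
    q=np.diff(p(k+np.array([0,6,12,13.5,15.])),axis=0).round(1);r=np.diff(p(k+15-np.array([0,6,12,13.5,15.])),axis=0).round(1)
    print(k,"up",q.tolist(),"down",r.tolist())
E
```

```text
0 up [[-0.8, -9.9, -0.5], [-0.8, -9.8, -1.6], [-0.2, -2.4, -0.5], [-0.2, -2.4, -0.6]] down [[0.8, 9.7, 2.1], [0.8, 9.9, 1.0], [0.2, 2.5, 0.1], [0.2, 2.5, 0.0]]
15 up [[-0.8, -9.4, -3.1], [-0.8, -9.1, -4.0], [-0.2, -2.2, -1.2], [-0.2, -2.2, -1.2]] down [[0.8, 8.8, 4.5], [0.8, 9.2, 3.6], [0.2, 2.4, 0.7], [0.2, 2.4, 0.7]]
30 up [[-0.7, -8.3, -5.4], [-0.7, -7.7, -6.3], [-0.2, -1.8, -1.7], [-0.2, -1.8, -1.7]] down [[0.6, 7.4, 6.7], [0.7, 8.0, 5.8], [0.2, 2.1, 1.3], [0.2, 2.1, 1.3]]
45 up [[-0.6, -6.6, -7.4], [-0.5, -5.8, -8.0], [-0.1, -1.3, -2.1], [-0.1, -1.3, -2.1]] down [[0.5, 5.4, 8.3], [0.5, 6.2, 7.7], [0.1, 1.7, 1.8], [0.1, 1.7, 1.8]]
60 up [[-0.4, -4.5, -8.9], [-0.3, -3.6, -9.3], [-0.1, -0.7, -2.4], [-0.1, -0.7, -2.4]] down [[0.3, 3.1, 9.5], [0.3, 4.0, 9.1], [0.1, 1.2, 2.2], [0.1, 1.2, 2.2]]
```

drive_tool(
  steps=[
    [1,-0.8,-9.9,-0.5,0],
    [1,-0.8,-9.8,-1.6,0],
    [1,-0.2,-2.4,-0.5,0],
    [1,-0.2,-2.4,-0.6,0],
  ],
)

```text
clock: 3.98
position: [0.4682, -0.1003, 0.2039]
ee_rot: [2.314, 2.125, 0.005]
force: [3.8, 8.0, 1.9]
width: 0.219
gripper_force: 30.0
```

drive_tool(
  steps=[
    [1,-0.8,-9.4,-3.1,0],
    [1,-0.8,-9.1,-4.0,0],
    [1,-0.2,-2.2,-1.2,0],
    [1,-0.2,-2.2,-1.2,0],
  ],
)

```text
clock: 4.32
position: [0.4664, -0.1237, 0.1946]
ee_rot: [2.314, 2.124, 0.004]
force: [3.0, 4.8, 5.3]
width: 0.22
gripper_force: 30.0
```

drive_tool(
  steps=[
    [1,-0.7,-8.3,-5.4,0],
    [1,-0.7,-7.7,-6.3,0],
    [1,-0.2,-1.8,-1.7,0],
    [1,-0.2,-1.8,-1.7,0],
  ],
)

```text
clock: 4.65
position: [0.4647, -0.1441, 0.1797]
ee_rot: [2.313, 2.122, 0.004]
force: [3.8, 2.5, 8.0]
width: 0.22
gripper_force: 30.0
```

drive_tool(
  steps=[
    [1,-0.6,-6.6,-7.4,0],
    [1,-0.5,-5.8,-8.0,0],
    [1,-0.1,-1.3,-2.1,0],
    [1,-0.1,-1.3,-2.1,0],
  ],
)

```text
clock: 4.98
position: [0.4635, -0.16, 0.1602]
ee_rot: [2.313, 2.121, 0.003]
force: [3.7, -0.2, 7.7]
width: 0.219
gripper_force: 30.0
```

drive_tool(
  steps=[
    [1,-0.4,-4.5,-8.9,0],
    [1,-0.3,-3.6,-9.3,0],
    [1,-0.1,-0.7,-2.4,0],
    [1,-0.1,-0.7,-2.4,0],
  ],
)

```text
clock: 5.32
position: [0.4626, -0.1701, 0.1371]
ee_rot: [2.313, 2.12, 0.002]
force: [3.5, -2.6, 6.9]
width: 0.217
gripper_force: 30.0
```

drive_tool(
  steps=[
    [1,0.3,3.1,9.5,0],
    [1,0.3,4.0,9.1,0],
    [1,0.1,1.2,2.2,0],
    [1,0.1,1.2,2.2,0],
  ],
)

```text
clock: 5.65
position: [0.4634, -0.1595, 0.1601]
ee_rot: [2.312, 2.122, 0.002]
force: [6.9, -1.6, -5.0]
width: 0.22
gripper_force: 30.0
```

drive_tool(
  steps=[
    [1,0.5,5.4,8.3,0],
    [1,0.5,6.2,7.7,0],
    [1,0.1,1.7,1.8,0],
    [1,0.1,1.7,1.8,0],
  ],
)

```text
clock: 5.98
position: [0.4646, -0.1437, 0.1795]
ee_rot: [2.312, 2.123, 0.003]
force: [7.9, -0.1, -5.8]
width: 0.217
gripper_force: 30.0
```

drive_tool(
  steps=[
    [1,0.6,7.4,6.7,0],
    [1,0.7,8.0,5.8,0],
    [1,0.2,2.1,1.3,0],
    [1,0.2,2.1,1.3,0],
  ],
)

```text
clock: 6.32
position: [0.4662, -0.1238, 0.1944]
ee_rot: [2.312, 2.123, 0.003]
force: [8.7, 0.7, -8.4]
width: 0.221
gripper_force: 30.0
```

drive_tool(
  steps=[
    [1,0.8,8.8,4.5,0],
    [1,0.8,9.2,3.6,0],
    [1,0.2,2.4,0.7,0],
    [1,0.2,2.4,0.7,0],
  ],
)

```text
clock: 6.65
position: [0.468, -0.1013, 0.2037]
ee_rot: [2.312, 2.123, 0.002]
force: [8.3, -0.7, -9.2]
width: 0.212
gripper_force: 30.0
```

drive_tool(
  steps=[
    [1,0.8,9.7,2.1,0],
    [1,0.8,9.9,1.0,0],
    [1,0.2,2.5,0.1,0],
    [1,0.2,2.5,0.0,0],
  ],
)

```text
clock: 6.98
position: [0.47, -0.0772, 0.207]
ee_rot: [2.312, 2.122, 0.001]
force: [7.6, -2.7, -6.2]
width: 0.221
gripper_force: 30.0
```

drive_tool(
  steps=[
    [1,0.8,9.9,-0.5,0],
    [1,0.8,9.8,-1.6,0],
    [1,0.2,2.4,-0.5,0],
    [1,0.2,2.4,-0.6,0],
  ],
)

```text
clock: 7.32
position: [0.472, -0.053, 0.2039]
ee_rot: [2.312, 2.122, 0.002]
force: [5.0, -2.6, -1.1]
width: 0.217
gripper_force: 30.0
```

drive_tool(
  steps=[
    [1,0.8,9.4,-3.1,0],
    [1,0.8,9.1,-4.0,0],
    [1,0.2,2.2,-1.2,0],
    [1,0.2,2.2,-1.2,0],
  ],
)

```text
clock: 7.65
position: [0.4739, -0.0296, 0.1943]
ee_rot: [2.313, 2.122, 0.002]
force: [5.8, -2.4, 1.6]
width: 0.218
gripper_force: 30.0
```

drive_tool(
  steps=[
    [1,0.7,8.3,-5.4,0],
    [1,0.7,7.7,-6.3,0],
    [1,0.2,1.8,-1.7,0],
    [1,0.2,1.8,-1.7,0],
  ],
)

```text
clock: 7.98
position: [0.4756, -0.0093, 0.1788]
ee_rot: [2.313, 2.123, 0.002]
force: [4.7, -1.7, 2.8]
width: 0.219
gripper_force: 30.0
```

drive_tool(
  steps=[
    [1,0.6,6.6,-7.4,0],
    [1,0.5,5.8,-8.0,0],
    [1,0.1,1.3,-2.1,0],
    [1,0.1,1.3,-2.1,0],
  ],
)

```text
clock: 8.32
position: [0.4768, 0.0059, 0.1589]
ee_rot: [2.313, 2.124, 0.002]
force: [4.9, -0.8, 4.1]
width: 0.218
gripper_force: 30.0
```

drive_tool(
  steps=[
    [1,0.4,4.5,-8.9,0],
    [1,0.3,3.6,-9.3,0],
    [1,0.1,0.7,-2.4,0],
    [1,0.1,0.7,-2.4,0],
  ],
)

```text
clock: 8.65
position: [0.4776, 0.0156, 0.1357]
ee_rot: [2.313, 2.124, 0.002]
force: [5.2, 1.0, 6.1]
width: 0.22
gripper_force: 30.0
```

drive_tool(
  steps=[
    [1,-0.3,-3.1,9.5,0],
    [1,-0.3,-4.0,9.1,0],
    [1,-0.1,-1.2,2.2,0],
    [1,-0.1,-1.2,2.2,0],
  ],
)

```text
clock: 8.98
position: [0.4766, 0.006, 0.1589]
ee_rot: [2.313, 2.124, 0.002]
force: [9.6, 0.8, -6.5]
width: 0.218
gripper_force: 30.0
```

drive_tool(
  steps=[
    [1,-0.5,-5.4,8.3,0],
    [1,-0.5,-6.2,7.7,0],
    [1,-0.1,-1.7,1.8,0],
    [1,-0.1,-1.7,1.8,0],
  ],
)

```text
clock: 9.32
position: [0.4754, -0.0088, 0.1784]
ee_rot: [2.314, 2.124, 0.002]
force: [9.6, 1.2, -7.7]
width: 0.219
gripper_force: 30.0
```

drive_tool(
  steps=[
    [1,-0.6,-7.4,6.7,0],
    [1,-0.7,-8.0,5.8,0],
    [1,-0.2,-2.1,1.3,0],
    [1,-0.2,-2.1,1.3,0],
  ],
)

```text
clock: 9.65
position: [0.4739, -0.0279, 0.1935]
ee_rot: [2.314, 2.125, 0.003]
force: [8.8, 4.2, -6.8]
width: 0.219
gripper_force: 30.0
```

drive_tool(
  steps=[
    [1,-0.8,-8.8,4.5,0],
    [1,-0.8,-9.2,3.6,0],
    [1,-0.2,-2.4,0.7,0],
    [1,-0.2,-2.4,0.7,0],
  ],
)

```text
clock: 9.98
position: [0.4722, -0.0499, 0.2033]
ee_rot: [-2.313, -2.126, -0.005]
force: [7.7, 7.3, -0.7]
width: 0.216
gripper_force: 30.0
```

drive_tool(
  steps=[
    [1,-0.8,-9.7,2.1,0],
    [1,-0.8,-9.9,1.0,0],
    [1,-0.2,-2.5,0.1,0],
    [1,-0.2,-2.5,0.0,0],
  ],
)

```text
clock: 10.32
position: [0.4703, -0.0745, 0.207]
ee_rot: [-2.313, -2.125, -0.006]
force: [4.9, 8.2, 13.8]
width: 0.218
gripper_force: 30.0
```

drive_tool(
  steps=[
    [1,-0.8,-9.9,-0.5,0],
    [1,-0.8,-9.8,-1.6,0],
    [1,-0.2,-2.4,-0.5,0],
    [1,-0.2,-2.4,-0.6,0],
  ],
)

```text
clock: 10.65
position: [0.4683, -0.1001, 0.2041]
ee_rot: [2.314, 2.125, 0.005]
force: [2.0, 3.1, 17.6]
width: 0.217
gripper_force: 30.0
```

drive_tool(
  steps=[
    [1,-0.8,-9.4,-3.1,0],
    [1,-0.8,-9.1,-4.0,0],
    [1,-0.2,-2.2,-1.2,0],
    [1,-0.2,-2.2,-1.2,0],
  ],
)

```text
clock: 10.98
position: [0.4663, -0.1245, 0.1947]
ee_rot: [2.314, 2.122, 0.003]
force: [0.2, -1.7, 19.7]
width: 0.213
gripper_force: 30.0
```

```bash
python3 - <<'E'
import numpy as np
from scipy.optimize import least_squares
D=[(15,1,8,1.9),(30,1,4.8,5.3),(45,1,2.5,8),(60,1,-.2,7.7),(75,1,-2.6,6.9),(60,-1,-1.6,-5),(45,-1,-.1,-5.8),(30,-1,.7,-8.4),(15,-1,-.7,-9.2),(0,-1,-2.7,-6.2),(-15,-1,-2.6,-1.1),(-30,-1,-2.4,1.6),(-45,-1,-1.7,2.8),(-60,-1,-.8,4.1),(-75,-1,1,6.1),(-60,1,.8,-6.5),(-45,1,1.2,-7.7),(-30,1,4.2,-6.8),(-15,1,7.3,-.7),(0,1,8.2,13.8),(15,1,3.1,17.6),(30,1,-1.7,19.7)]
th,d,fy,fz=np.array(D).T;th=np.radians(th)
tau=.095*(fy*np.cos(th)+fz*np.sin(th))
def f(p,k=.29):
    W,ph,F,b,c=p
    w=lambda W:W
    t=tau.clip(-.62,.62)
    return F*d-W*np.sin(th-k*t+ph)+.095*(b*np.cos(th)+c*np.sin(th))-tau
for fix in(0,1):
    g=(lambda q:f([*q,0,0])) if fix==0 else (lambda q:np.r_[f(q),np.array(q[3:])*.05])
    o=least_squares(g,[.2,-1.5,.4]+([0,0] if fix else []),loss="soft_l1",f_scale=.05)
    print(o.x.round(3),"phi0 deg",np.degrees(o.x[1]).round(1),f(np.r_[o.x,[0,0]][:5]).round(2))
E
```

```text
[ 0.23  -1.532  0.503] phi0 deg -87.8 [-0.05  0.07 -0.02  0.02  0.02  0.06  0.03  0.02  0.   -0.02 -0.06 -0.02
 -0.02  0.02  0.13  0.02  0.04  0.02  0.03 -0.05  0.01 -0.08]
[ 0.254 -1.511  0.502 -0.248  0.054] phi0 deg -86.5 [-0.05  0.07 -0.02  0.02  0.02  0.06  0.03  0.02 -0.   -0.02 -0.06 -0.02
 -0.02  0.02  0.14  0.02  0.04  0.01  0.03 -0.05  0.02 -0.08]
```

Fit: the heavy side sits at drum angle −87.5°, to the +y side when ball 0 is up. It points down when ball 0 is at about −92°, which puts ball 1 at about −32°. I'll turn back to −75° and then regrip on ball 1.

drive_tool(
  steps=[
    [1,0.8,8.8,4.5,0],
    [1,0.8,9.2,3.6,0],
    [1,0.2,2.4,0.7,0],
    [1,0.2,2.4,0.7,0],
  ],
)

```text
clock: 11.32
position: [0.468, -0.1006, 0.2031]
ee_rot: [2.312, 2.124, 0.001]
force: [6.9, -2.3, -5.9]
width: 0.212
gripper_force: 30.0
```

drive_tool(
  steps=[
    [1,0.8,9.7,2.1,0],
    [1,0.8,9.9,1.0,0],
    [1,0.2,2.5,0.1,0],
    [1,0.2,2.5,0,0],
  ],
)

```text
clock: 11.65
position: [0.4698, -0.0761, 0.2055]
ee_rot: [2.312, 2.124, -0.0]
force: [11.7, -4.6, -12.4]
width: 0.208
gripper_force: 30.0
```

drive_tool(
  steps=[
    [1,0.8,9.9,-0.5,0],
    [1,0.8,9.8,-1.6,0],
    [1,0.2,2.4,-0.5,0],
    [1,0.2,2.4,-0.6,0],
    [1,0.8,9.4,-3.1,0],
    [1,0.8,9.1,-4.0,0],
    [1,0.2,2.2,-1.2,0],
    [1,0.2,2.2,-1.2,0],
  ],
)

```text
clock: 12.32
position: [0.4732, -0.0324, 0.1922]
ee_rot: [2.314, 2.118, -0.006]
force: [12.4, -16.6, -19.0]
width: 0.178
gripper_force: 30.7
```

drive_tool(
  steps=[
    [1,0.7,8.3,-5.4,0],
    [1,0.7,7.7,-6.3,0],
    [1,0.2,1.8,-1.7,0],
    [1,0.2,1.8,-1.7,0],
    [1,0.6,6.6,-7.4,0],
    [1,0.5,5.8,-8.0,0],
    [1,0.1,1.3,-2.1,0],
    [1,0.1,1.3,-2.1,0],
  ],
)

```text
clock: 12.98
position: [0.4755, -0.0038, 0.1575]
ee_rot: [2.316, 2.11, -0.013]
force: [8.7, -36.4, -12.5]
width: 0.127
gripper_force: 33.7
```

drive_tool(
  steps=[
    [1,0.4,4.5,-8.9,0],
    [1,0.3,3.6,-9.3,0],
    [1,0.1,0.7,-2.4,0],
    [1,0.1,0.7,-2.4,0],
  ],
)

```text
clock: 13.32
position: [0.4761, 0.0024, 0.1352]
ee_rot: [2.318, 2.106, -0.016]
force: [0.6, -45.8, 10.0]
width: 0.114
gripper_force: 45.3
```

drive_tool(
  steps=[
    [0.3,0,0,0,0],
    [0.3,0,0,0,0],
    [0.3,0,0,0,0],
    [0.3,0,0,0,0],
    [0.3,0,0,0,0],
  ],
)

```text
clock: 13.73
position: [0.4754, 0.0154, 0.1353]
ee_rot: [-2.313, -2.123, 0.003]
force: [-0.0, 0.2, 0.4]
width: 0.424
gripper_force: 0.0
```

drive_tool(
  steps=[
    [0.3,0,0,30,0],
    [0.3,0,0,35,0],
    [0.3,0,0,35,0],
    [0.3,0,0,35,0],
    [0.3,0,0,35,0],
    [0.3,0,0,0,0],
    [0.3,0,0,0,0],
  ],
)

```text
clock: 14.32
position: [0.4772, 0.0159, 0.3075]
ee_rot: [2.313, 2.126, 0.005]
force: [-0.1, -0.5, -0.1]
width: 0.701
gripper_force: 0.0
```

```bash
python3 - <<'E'
from h import *
S=Cam("scene");T=Cam("top")
cv2.imwrite("pics/s3.png",np.hstack([cv2.resize(c,(400,400),interpolation=cv2.INTER_CUBIC) for c in(S.im[220:320,300:400],T.im[195:295,300:400])])[:,:,::-1])
E
```

```text
(no output)
```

View pics/s3.png

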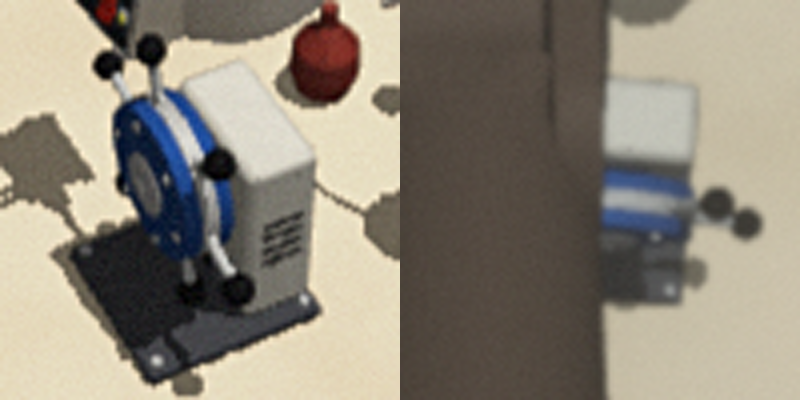

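The scene view shows the ball centres at (152,48), (107,65), (219,163), (238,288) and (190,292) in the left crop. The ball crept out of the grip, down to about the rod width. I'll work out the wheel angle from the picture.

```bash
cat >> h.py <<'E'
C=np.array([.4688,-.0754,.13]);YV=np.array([.0850,.9964,0])
def ball(d):
    a=np.radians(d);return C-.095*np.sin(a)*YV+[0,0,.095*np.cos(a)]
def wheel(S,uv):
    uv=np.asarray(uv);b=[]
    for d in np.arange(0,60,.5):
        P=np.array([S.proj(ball(d+60*k)) for k in range(6)])
        D=np.linalg.norm(uv[:,None]-P[None],axis=2).min(1);b.append((np.sort(D)[:len(D)].mean(),d))
    return min(b)
E
python3 - <<'E'
from h import *
S=Cam("scene");uv=np.array([(152,48),(107,65),(219,163),(238,288),(190,292)])/4+[300,220]-.4
e,d=wheel(S,uv);print(e,d)
for k in range(-3,3):print(d+60*k,(S.proj(ball(d+60*k))-[300,220])*4,ball(d+60*k).round(4))
E
```

```text
0.4007902024586591 41.5
-138.5 [128.54657377 180.14833163] [ 0.4742 -0.0127  0.0588]
-78.5 [107.07316834  62.95679328] [0.4767 0.0174 0.1489]
-18.5 [148.2730206   47.02353079] [ 0.4714 -0.0454  0.2201]
41.5 [216.28996174 162.04605467] [ 0.4634 -0.1381  0.2012]
101.5 [236.44908306 287.05237063] [ 0.4609 -0.1682  0.1111]
161.5 [190.13317475 289.16208075] [ 0.4662 -0.1054  0.0399]
```

Arm 0 stands at −78.5°, so the heavy side is about 14° short of straight down. I'll grip ball 1 at −18.5° and sweep it to and fro across the bottom to check.

drive_tool(
  steps=[
    [0.3,-2.5,-30.5,0,0],
    [0.3,-2.5,-30.5,0,0],
    [0.3,0,0,-36,0],
    [0.3,0,0,-36,0],
    [0.3,0,0,-34,0],
    [0.3,0,0,0,0],
    [0.3,0,0,0,0],
  ],
  grip_force=40,
)

```text
clock: 15.05
position: [0.47, -0.0464, 0.199]
ee_rot: [-2.314, -2.121, 0.008]
force: [-0.1, 0.1, 1.0]
width: 0.704
gripper_force: 0.0
```

drive_tool(
  steps=[
    [1,0,0,0,0],
    [1,0,0,0,0],
    [1,0,0,0,0],
    [1,0,0,0,0],
    [1,0,0,0,0],
    [1,0,0,0,0],
    [1,0,0,0,0],
    [1,0,0,0,0],
  ],
)

```text
clock: 15.72
position: [0.4726, -0.0464, 0.2007]
ee_rot: [2.314, 2.123, 0.002]
force: [3.7, -0.1, 0.5]
width: 0.216
gripper_force: 40.0
```

```bash
python3 - <<'E'
import numpy as np
def p(d):
    a=np.radians(d);return np.c_[-95*np.sin(a)*.0850,-95*np.sin(a)*.9964,95*np.cos(a)]
for a,b in[(-18.5,-30),(-30,-42),(-42,-54),(-54,-66),(-66,-72),(-72,-60),(-60,-48),(-48,-36),(-36,-26)]:
    print(a,b,np.diff(p(a+(b-a)*np.array([0,.4,.8,.9,1])),axis=0).round(1).tolist())
E
```

```text
-18.5 -30 [[0.6, 7.1, -2.7], [0.6, 6.9, -3.3], [0.1, 1.7, -0.9], [0.1, 1.7, -0.9]]
-30 -42 [[0.6, 6.7, -4.3], [0.5, 6.3, -4.8], [0.1, 1.5, -1.3], [0.1, 1.5, -1.3]]
-42 -54 [[0.5, 5.7, -5.6], [0.4, 5.2, -6.0], [0.1, 1.2, -1.6], [0.1, 1.2, -1.6]]
-54 -66 [[0.4, 4.4, -6.6], [0.3, 3.8, -7.0], [0.1, 0.9, -1.8], [0.1, 0.8, -1.8]]
-66 -72 [[0.1, 1.5, -3.7], [0.1, 1.4, -3.7], [0.0, 0.3, -0.9], [0.0, 0.3, -0.9]]
-72 -60 [[-0.2, -2.8, 7.5], [-0.3, -3.4, 7.2], [-0.1, -0.9, 1.8], [-0.1, -1.0, 1.7]]
-60 -48 [[-0.4, -4.2, 6.7], [-0.4, -4.8, 6.3], [-0.1, -1.3, 1.5], [-0.1, -1.3, 1.5]]
-48 -36 [[-0.5, -5.5, 5.7], [-0.5, -6.0, 5.2], [-0.1, -1.6, 1.2], [-0.1, -1.6, 1.2]]
-36 -26 [[-0.5, -5.5, 3.7], [-0.5, -5.7, 3.3], [-0.1, -1.5, 0.8], [-0.1, -1.5, 0.7]]
```

drive_tool(
  steps=[
    [1,0.6,7.1,-2.7,0],
    [1,0.6,6.9,-3.3,0],
    [1,0.1,1.7,-0.9,0],
    [1,0.1,1.7,-0.9,0],
  ],
)

```text
clock: 16.05
position: [0.4741, -0.0287, 0.1927]
ee_rot: [2.313, 2.123, 0.001]
force: [3.6, -3.0, 5.4]
width: 0.219
gripper_force: 40.0
```

drive_tool(
  steps=[
    [1,0.6,6.7,-4.3,0],
    [1,0.5,6.3,-4.8,0],
    [1,0.1,1.5,-1.3,0],
    [1,0.1,1.5,-1.3,0],
  ],
)

```text
clock: 16.38
position: [0.4754, -0.0127, 0.1812]
ee_rot: [2.314, 2.124, 0.002]
force: [2.9, -1.0, 6.9]
width: 0.217
gripper_force: 40.0
```

drive_tool(
  steps=[
    [1,0.5,5.7,-5.6,0],
    [1,0.4,5.2,-6.0,0],
    [1,0.1,1.2,-1.6,0],
    [1,0.1,1.2,-1.6,0],
  ],
)

```text
clock: 16.72
position: [0.4765, 0.0008, 0.1664]
ee_rot: [2.314, 2.124, 0.002]
force: [3.6, 0.6, 7.6]
width: 0.216
gripper_force: 40.0
```

drive_tool(
  steps=[
    [1,0.4,4.4,-6.6,0],
    [1,0.3,3.8,-7.0,0],
    [1,0.1,0.9,-1.8,0],
    [1,0.1,0.8,-1.8,0],
  ],
)

```text
clock: 17.05
position: [0.4773, 0.0109, 0.1492]
ee_rot: [2.314, 2.124, 0.002]
force: [2.9, 1.9, 8.9]
width: 0.212
gripper_force: 40.0
```

drive_tool(
  steps=[
    [1,0.1,1.5,-3.7,0],
    [1,0.1,1.4,-3.7,0],
    [1,0,0.3,-0.9,0],
    [1,0,0.3,-0.9,0],
  ],
)

```text
clock: 17.38
position: [0.4776, 0.0145, 0.1402]
ee_rot: [2.314, 2.124, 0.003]
force: [3.3, 2.3, 7.9]
width: 0.216
gripper_force: 40.0
```

drive_tool(
  steps=[
    [1,-0.2,-2.8,7.5,0],
    [1,-0.3,-3.4,7.2,0],
    [1,-0.1,-0.9,1.8,0],
    [1,-0.1,-1.0,1.7,0],
  ],
)

```text
clock: 17.72
position: [0.4767, 0.006, 0.1581]
ee_rot: [2.314, 2.123, 0.002]
force: [7.6, 1.4, -4.1]
width: 0.216
gripper_force: 40.0
```

drive_tool(
  steps=[
    [1,-0.4,-4.2,6.7,0],
    [1,-0.4,-4.8,6.3,0],
    [1,-0.1,-1.3,1.5,0],
    [1,-0.1,-1.3,1.5,0],
  ],
)

```text
clock: 18.05
position: [0.4757, -0.0059, 0.1739]
ee_rot: [2.315, 2.123, 0.002]
force: [8.8, 0.3, -7.3]
width: 0.219
gripper_force: 40.0
```

drive_tool(
  steps=[
    [1,-0.5,-5.5,5.7,0],
    [1,-0.5,-6.0,5.2,0],
    [1,-0.1,-1.6,1.2,0],
    [1,-0.1,-1.6,1.2,0],
  ],
)

```text
clock: 18.38
position: [0.4745, -0.0206, 0.1871]
ee_rot: [2.315, 2.123, 0.002]
force: [9.6, 0.6, -8.2]
width: 0.218
gripper_force: 40.0
```

drive_tool(
  steps=[
    [1,-0.5,-5.5,3.7,0],
    [1,-0.5,-5.7,3.3,0],
    [1,-0.1,-1.5,0.8,0],
    [1,-0.1,-1.5,0.7,0],
  ],
)

```text
clock: 18.72
position: [0.4734, -0.0344, 0.1954]
ee_rot: [2.314, 2.123, 0.002]
force: [9.9, 2.1, -8.9]
width: 0.222
gripper_force: 40.0
```

```bash
python3 - <<'E'
import numpy as np
from scipy.optimize import least_squares
D=[(15,1,8,1.9),(30,1,4.8,5.3),(45,1,2.5,8),(60,1,-.2,7.7),(75,1,-2.6,6.9),(60,-1,-1.6,-5),(45,-1,-.1,-5.8),(30,-1,.7,-8.4),(15,-1,-.7,-9.2),(0,-1,-2.7,-6.2),(-15,-1,-2.6,-1.1),(-30,-1,-2.4,1.6),(-45,-1,-1.7,2.8),(-60,-1,-.8,4.1),(-75,-1,1,6.1),(-60,1,.8,-6.5),(-45,1,1.2,-7.7),(-30,1,4.2,-6.8),(-15,1,7.3,-.7)]
D=[(*r,0) for r in D]+[(*r,1) for r in [(-30,-1,-3,5.4),(-42,-1,-1,6.9),(-54,-1,.6,7.6),(-66,-1,1.9,8.9),(-72,-1,2.3,7.9),(-60,1,1.4,-4.1),(-48,1,.3,-7.3),(-36,1,.6,-8.2),(-26,1,2.1,-8.9)]]
th,d,fy,fz,k=np.array(D).T;th=np.radians(th);tau=.095*(fy*np.cos(th)+fz*np.sin(th))
def f(p):
    W,ph,F,G,b,c=p;F_=np.where(k>0,G,F)
    return F_*d-W*np.sin(th-k*np.pi/3-.29*np.clip(tau,-.5,.5)+ph)+.095*(b*np.cos(th)+c*np.sin(th))-tau
for w in(5,.05):
    o=least_squares(lambda p:np.r_[f(p),p[4:]*w],[.2,-1.5,.4,.4,0,0],loss="soft_l1",f_scale=.05)
    C=np.linalg.inv(o.jac.T@o.jac)*.04**2
    print(o.x.round(3),"phi0",np.degrees(o.x[1]).round(1),"+-",np.degrees(C[1,1]**.5).round(1),f(o.x).round(2)[19:])
E
```

```text
[ 0.221 -1.499  0.497  0.546  0.     0.   ] phi0 -85.9 +- 3.2 [ 0.01 -0.03 -0.04  0.06 -0.01  0.02 -0.07  0.   -0.01]
[ 0.214 -1.438  0.496  0.544  0.085  0.206] phi0 -82.4 +- 12.9 [ 0.02 -0.03 -0.03  0.07 -0.01  0.02 -0.07  0.01  0.  ]
```

The joint fit confirms the drum is now at the bottom position: ball 1 has to be at about −34°, and the drum is at −32° to −34°. I'll unwind the ring spring and check that the load goes to about zero.

drive_tool(
  steps=[
    [1,0.3,3.6,-1.9,0],
    [1,0.3,3.7,-2.1,0],
    [1,0,0,0,0],
    [1,0,0,0,0],
    [1,0,0,0,0],
    [1,0,0,0,0],
  ],
)

```text
clock: 19.22
position: [0.474, -0.0274, 0.1916]
ee_rot: [2.314, 2.123, 0.001]
force: [7.2, -0.1, -2.8]
width: 0.215
gripper_force: 40.0
```

```bash
python3 - <<'E'
from h import *
s=observe();print(s["position"],s["force"],s["width"],s["gripper_force"])
for d in(-28,-31,-34):print(d,ball(d).round(4))
S=Cam("scene");cv2.imwrite("pics/s4.png",cv2.resize(S.im[210:320,290:410],None,fx=5,fy=5,interpolation=cv2.INTER_CUBIC)[:,:,::-1])
for d in(-34,-30):print([((S.proj(ball(d+60*k))-[290,210])*5).round().tolist() for k in range(-2,4)])
# bolts: front face radius unknown
E
```

```text
[ 0.47400604 -0.02741986  0.19159324] [ 7.15183579 -0.08788554 -2.76976326] 0.21464200486845203 39.99940752983093
-28 [ 0.4726 -0.031   0.2139]
-31 [ 0.473  -0.0266  0.2114]
-34 [ 0.4733 -0.0225  0.2088]
[[228.0, 317.0], [183.0, 159.0], [216.0, 97.0], [301.0, 205.0], [348.0, 379.0], [308.0, 428.0]]
[[223.0, 307.0], [183.0, 151.0], [220.0, 99.0], [306.0, 217.0], [348.0, 388.0], [303.0, 425.0]]
```

View pics/s4.png

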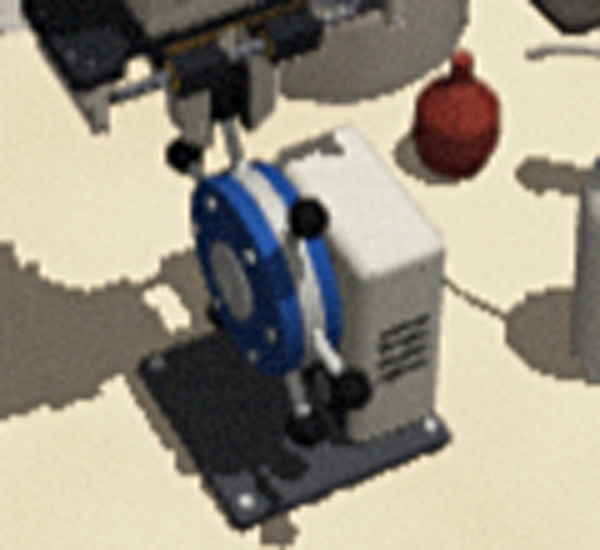

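The balls are near their predicted pixels for −30°: (307,217), (350,388) and (307,427). The residual load is about 1.4 N, so the drum is at about −32°, with the heavy side straight down within a few degrees.

```bash
python3 -c "
from cell import arm
print(arm.sign_off())"
```

```text
the job is handed in; nothing more can be done
None
```

I handed the job in with the wheel's heavy side straight down, by my estimate within a few degrees (limit 20), ball 1 still gripped at 40 N and the wheel at rest; no result came back, and I took no final picture of the loose items.

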